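# Present the unread glass line scale to the label reader

## Robot

A 6-joint arm with a two-finger parallel gripper is mounted at the origin on a cart in front of the work surface, level with it; the furniture and walls round the work are solid. World frame = base frame: x ahead of the robot, y to its left, z up, the work surface at z = 0. Lengths are in m, angles in rad, forces in N, time in s.
With the tool pointing down it reaches from about 0.275 to 0.825 m from the base axis. Payload 4.9 kg.
Tool frame: the origin (TCP) lies midway between the tips of the shut fingers; the grasp point (between the pads) lies 19 mm behind it (bot.grip_depth is the distance from the TCP to the grasp point, in m); y points along the fingers, x is the direction in which the jaws open and shut, and the axes are right-handed (so a half turn about y gives the same grasp; the last joint's range is limited). The gripper opens to 85 mm and grips with 20 to 120 N. Pads are 22 mm wide; open, the fingers measure 114 mm over their backs; the gripper's body (76 mm by 85 mm) begins 54 mm behind the grasp point. The pads swing forward as they close: fully open they stand 13 mm farther back than shut.
Start: joints at [0.997, 0.326, -0.193, 1.052, 0, 1.437], TCP at [0.234, 0.498, 0.207] pointing down, gripper open.
Joint ranges: [-2.65, 2.65], [-0.97, 1.79], [-1.3, 1.35], [-1.93, 2.1], [-1.47, 1.37], [-3.14, 3.14]. Speed limits (rad/s): [2.57, 2.57, 3.14, 3.14, 3.14, 3.14].

## Interface

Orientations are given as a unit quaternion [w, x, y, z].
In Python, from cell import bot gives the robot as it stands. Calls block until the motion is done:
- bot.move_pose(position, orientation): joint-space move of the TCP to a pose.
- bot.move_linear(position, speed=0.15, rotation=None, until_force=None): straight line of the TCP; rotation=None keeps the orientation; speed is the mean speed in m/s. With until_force (N) it stops when the force on the tool has changed by that much, and returns True; else False.
- bot.goto_joints(angles): joint-space move.
- bot.set_gripper(opening, grasp_force=None): opening from 0.0 (shut) to 1.0 (fully open); grasp_force is the grip in N (None keeps the last); returns when the fingers have stopped.
- bot.wait(seconds).
- bot.solve_ik(position, orientation): joint angles nearest the present ones, or None.
- bot.camera(name): name is "scene" or "side" or "wrist"; returns the picture (384x512x3 uint8, red, green, blue); there is no depth.
- bot.calibration(name): a dict with "mtx" (3x3 intrinsics, pixels), "extrinsics" (4x4, takes a point from world to camera coordinates); the wrist camera has in their place "hand_eye" (4x4, takes a point from camera to tool coordinates, whose origin is the TCP and whose axes are the tool frame's). Camera axes: x right, y down, z forward; pixel columns grow to the right and rows downward; lengths in m; the calibration is good to about 2 mm. A picture is of the moment at which its call begins: read the wrist's pose just before it. calibration takes no time and is no camera call.
A pose or a line that the arm cannot do raises bot.PlanningError and nothing moves.
- bot.close_job(): hands the job in, once; it reports no verdict.
Trained networks look in the newest picture that a camera, given by its name, has taken for a name from the list of things; names that differ only in an ending like _2 or _b are one class to them, and where a whole thing is asked for, a point or a joint stands for the part that bears it (a point fixed in the world has none). Each returns a list of dicts, best first, with "confidence" (0 to 1); they miss things now and then, are a little off and sometimes report something else, mostly with a low value. They report only what shows in the picture. A call takes as long as a camera call. They do not tell look-alikes from the thing itself.
- bot.search_frame(camera, thing): "bbox" ([left, top, width, height] in pixels, round what is visible of it).
Readings, each from a call of its own:
- bot.read_clock(): time.
- bot.read_joint_positions(): joint angles.
- bot.read_joint_vel(): joint speeds.
- bot.read_joint_efforts(): joint torques, N m.
- bot.read_position(): TCP position.
- bot.read_tool_rot(): TCP orientation.
- bot.read_ft_force(): force on the tool from outside, world axes, zero at the start.
- bot.read_moment(): the same for the moment, N m.
- bot.read_gripper_width(): opening from 0.0 (shut) to 1.0 (fully open).
Only numpy, scipy, OpenCV 4.12 (cv2) and the standard library are available. Lean on these libraries where they do the work, as an engineer would, in place of code of your own. Each camera call takes 0.05 s, during which the arm holds its last target.

## Task

Three glass line scales lie on the dark mat: two have been read and lie face down, the third is still unread and lies label up. Pick up the unread one, push its frosted, notched end, label still up, fully home into the throat of the label reader against the sprung stop, and finish while holding it there with the gripper (do not let go: the spring would push it out). Leave the two read scales, the loupe and the ring gauge where they are.

Things in the scene. Friction and masses are not known exactly. Their poses are not given: they have to be found in the camera images.
- unread_scale_center (a point): Centre of the unread glass line scale, the one to present: glass plate 96 x 30 x 8 mm, 60 g, flat on the mat, label up. x along its length to the frosted end, y left across the width, z up. The last 30 mm at +x are frosted on top, with a square code. Grip it across the 30 mm width by the clear half: the front 38 mm go into the reader, so keep fingers over 42 mm from the frosted end.
- unread_scale_frosted_end (a point): Middle of that scale's frosted end face, half-way up: 48 mm from its centre along +x, same axes. The end's -y corner has a square notch, 10 mm along the length, 9 mm across. Looking down with the notched end pointing away from you, the notch is at the right hand on a scale that lies label up, at the left hand on one that lies face down.
- read_scale_1_center (a point): Centre of a scale already read, same size and glass, lying face down on the mat (notch at the left hand when its notched end points away). x along its length to the notched end, z up. Leave it where it lies.
- read_scale_2_center (a point): Centre of the other scale already read, also face down; same size and axes. Leave it where it lies.
- mat: Thin dark mat, 250 mm (its x) by 360 mm (its y), 2 mm thick, fixed to the table; origin at the centre of its underside, z up. The three scales and the loupe lie on it.
- reader: Label reader, low grey device fixed to the table: 96 mm deep (x), 78 wide (y), 50 high at the mouth, 59 at the rear. Origin: centre of its underside, z up; x points straight into the throat, y to the left. A steel key stands in the throat's right-hand (-y) rear corner, 28 mm behind the mouth: only the notched corner of a label-up scale passes beside it; any other is stopped.
- reader_mouth (a point): Middle of the throat's mouth, 50 mm in front (-x) of the reader's origin, 35.5 mm above the table; axes as the reader. Throat 33 mm wide, 11 mm high (30 to 41 mm above the table), widened by bevelled jaws, lip and sill at the mouth to about 42 x 15 mm. A scale on the throat floor has its centre 34 mm above the table. A window in the roof shows the label.
- reader_stop (a joint): Travel (m) of the sprung stop in the throat: 0 at rest, its face 26 mm behind the mouth; 0.012 pushed in to its end, the scale's frosted end then 38 mm behind the mouth. The spring pushes back with 1.3 N at rest, 4.3 N at the end, and pushes the scale out if let go. Fully home: over 0.008.
- loupe: Black loupe, round, 33 mm wide, 32 mm high, loose on the mat; origin at the centre of its underside. A bystander.
- ring_gauge_2: Steel setting ring, 38 mm wide, 12 mm high, loose on the table; origin at the centre of its underside. A bystander.
Things that resemble listed ones, but are neither listed nor needed, are in the scene too. What is shaped like the part that bears unread_scale_center but blue is not meant.

How it is judged:
On the way:
1. the unread scale is lifted off the mat in the gripper, the reader's stop still at rest (height (world z) of unread_scale_center above 0.025 m and contact force between the fingers and unread_scale above 0.5 N and value of joint reader_stop below 0.003 m), for 0.1 s.
At the end, for the whole second after the job is handed in: The unread scale is held by the fingers (over 1 N), at rest, level and label up (within 7 degrees), in line with the throat (7 degrees, 5 mm), frosted end in, with the sprung stop pushed in by more than 8 of its 12 mm; its centre is over 28 mm above the table (value of joint reader_stop above 0.008 m and contact force between the fingers and unread_scale above 1 N and x of unread_scale_frosted_end in the frame of reader above -0.018 m and x of unread_scale_center in the frame of reader below -0.05 m and y of unread_scale_frosted_end in the frame of reader between -0.005 and 0.005 m and z of unread_scale_frosted_end in the frame of reader between 0.03 and 0.041 m and angle between the x axis of unread_scale_center and the x axis of reader, either way round below 0.12 rad and angle between unread_scale_center's own z axis and vertical below 0.12 rad and height (world z) of unread_scale_center above 0.028 m and linear speed of unread_scale below 0.02 m/s); the arm keeps its last pose, push and grip.
It fails at once if a scale already read was moved by more than 20 mm (distance of any of read_scale_1_center, read_scale_2_center from where it was at the start of the episode above 0.02 m).
It fails at once if the loupe or the ring gauge was moved by more than 20 mm (distance of any of loupe, ring_gauge_2 from where it was at the start of the episode above 0.02 m).
It also fails if it takes over 45 s, if anything falls off the work surface, if the arm or the gripper's body presses on something with over 40 N, if the wrist force passes 120 N, or if a joint passes its speed limit or range.

## Working session

There is one attempt and no reset: what is moved stays moved. The work goes in short steps, each a Python script; the robot and the scene stay as the last script left them, time stands still between calls to the robot, and variables do not carry over. Pictures are saved under pics/ and viewed, and the job is handed in when it is done.

```bash
ls; mkdir -p pics; python3 - <<'E'
from cell import bot
import cv2,numpy as np
for n in ("scene","side","wrist"):
    im=bot.camera(n); cv2.imwrite(f"pics/{n}0.png",im[:,:,::-1])
    c=bot.calibration(n); print(n,{k:np.round(v,3).tolist() for k,v in c.items()})
    for t in ("unread_scale_center","reader","loupe","ring_gauge_2","mat"):
        print(t,[(np.round(d["bbox"]).tolist(),round(d["confidence"],2)) for d in bot.search_frame(n,t)])
print(bot.read_clock(),bot.read_position(),bot.read_tool_rot())
E
```

```text
pics
scene {'mtx': [[347.241, 0.0, 244.742], [0.0, 347.241, 191.047], [0.0, 0.0, 1.0]], 'extrinsics': [[0.589, -0.808, 0.003, -0.422], [-0.558, -0.409, -0.722, 0.261], [0.585, 0.424, -0.692, 0.764], [0.0, 0.0, 0.0, 1.0]]}
unread_scale_center [([381.0, 254.0, 37.0, 25.0], 0.93), ([315.0, 288.0, 37.0, 17.0], 0.71), ([238.0, 176.0, 30.0, 22.0], 0.61)]
reader [([160.0, 119.0, 36.0, 32.0], 0.67)]
loupe [([225.0, 164.0, 6.0, 4.0], 0.55), ([160.0, 120.0, 37.0, 33.0], 0.23)]
ring_gauge_2 [([121.0, 162.0, 13.0, 14.0], 0.68)]
mat [([165.0, 159.0, 147.0, 105.0], 0.93)]
side {'mtx': [[461.019, 0.0, 253.803], [0.0, 461.019, 191.568], [0.0, 0.0, 1.0]], 'extrinsics': [[0.88, -0.475, -0.015, -0.523], [-0.202, -0.347, -0.916, 0.086], [0.43, 0.809, -0.401, 1.195], [0.0, 0.0, 0.0, 1.0]]}
unread_scale_center [([352.0, 261.0, 35.0, 24.0], 0.9), ([255.0, 265.0, 45.0, 16.0], 0.9), ([261.0, 188.0, 19.0, 14.0], 0.62)]
reader [([216.0, 140.0, 35.0, 28.0], 0.74)]
loupe [([214.0, 140.0, 36.0, 23.0], 0.74), ([251.0, 171.0, 13.0, 12.0], 0.58)]
ring_gauge_2 [([170.0, 163.0, 8.0, 7.0], 0.51)]
mat [([191.0, 174.0, 121.0, 66.0], 0.79)]
wrist {'mtx': [[345.123, 0.0, 251.786], [0.0, 345.123, 194.028], [0.0, 0.0, 1.0]], 'hand_eye': [[1.0, -0.0, -0.001, -0.0], [0.001, -0.292, 0.956, -0.167], [-0.001, -0.956, -0.292, 0.075], [0.0, 0.0, 0.0, 1.0]]}
unread_scale_center []
reader []
loupe []
ring_gauge_2 []
mat []
0.9 [0.23417602 0.49768434 0.20731506] [ 0.59703316 -0.59703133 -0.37891176  0.3788547 ]
```

View images.

View pics/scene0.png

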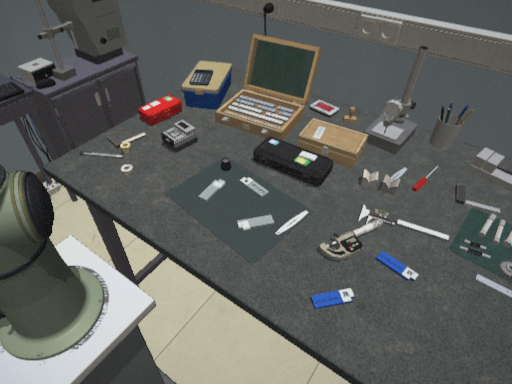

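View pics/side0.png

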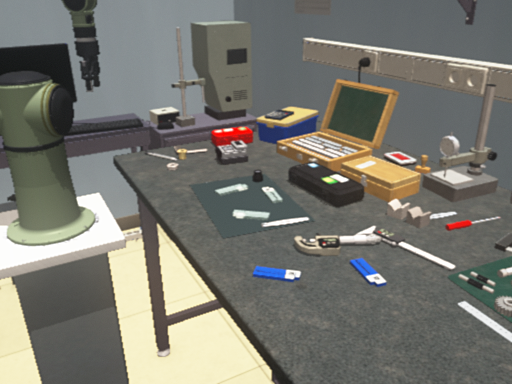

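View pics/wrist0.png

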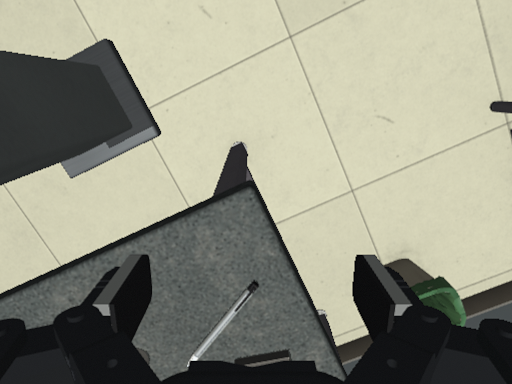

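```bash
cat > h.py <<'E'
from cell import bot
import cv2,numpy as np
from scipy.spatial.transform import Rotation as R
def q2R(q): return R.from_quat([q[1],q[2],q[3],q[0]]).as_matrix()
def R2q(M):
    q=R.from_matrix(M).as_quat(); return [q[3],q[0],q[1],q[2]]
def campose(name,pq=None):
    c=bot.calibration(name); K=np.array(c["mtx"])
    if "extrinsics" in c: T=np.linalg.inv(np.array(c["extrinsics"]))
    else:
        p,q=pq; W=np.eye(4); W[:3,:3]=q2R(q); W[:3,3]=p; T=W@np.array(c["hand_eye"])
    return K,T
def unproj(uv,z,K,T):
    uv=np.atleast_2d(uv).astype(float); r=np.c_[uv,np.ones(len(uv))]@np.linalg.inv(K).T@T[:3,:3].T
    o=T[:3,3]; s=(z-o[2])/r[:,2]; return o+s[:,None]*r
def proj(P,K,T):
    P=np.atleast_2d(P); c=(P-T[:3,3])@T[:3,:3]; p=c@K.T; return p[:,:2]/p[:,2:]
def down(yaw):
    # tool y = down, tool x (jaw) at yaw in world, z = x cross y
    x=np.array([np.cos(yaw),np.sin(yaw),0]); y=np.array([0,0,-1.]); return np.c_[x,y,np.cross(x,y)]
def wshot(fn):
    p=bot.read_position(); q=bot.read_tool_rot(); im=bot.camera("wrist"); cv2.imwrite(fn,im[:,:,::-1])
    np.savez(fn+".npz",p=p,q=q); return im,campose("wrist",(p,q))
E
python3 - <<'E'
from h import *
K,T=campose("scene")
for n,u,z in [("s1",(212,189),.01),("s2",(253,187),.01),("s3",(256,222),.01),("reader",(179,134),.05),("ring",(127,168),.01),("loupe",(226,168),.0)]: print(n,unproj(u,z,K,T).round(3))
K,T=campose("side")
for n,u,z in [("s1",(232,189),.01),("s2",(272,195),.01),("s3",(251,214),.01),("reader",(233,152),.05),("loupe",(258,180),.0)]: print(n,unproj(u,z,K,T).round(3))
im=cv2.imread("pics/scene0.png")[100:260,100:320]; cv2.imwrite("pics/sc_crop.png",cv2.resize(im,None,fx=3.6,fy=3.6,interpolation=cv2.INTER_CUBIC))
print(q2R(bot.read_tool_rot()).round(3))
E
```

```text
s1 [[ 0.496 -0.041  0.01 ]]
s2 [[ 0.575 -0.134  0.01 ]]
s3 [[ 0.467 -0.22   0.01 ]]
reader [[0.606 0.192 0.05 ]]
ring [[0.412 0.238 0.01 ]]
loupe [[ 0.606 -0.007  0.   ]]
s1 [[ 0.496 -0.047  0.01 ]]
s2 [[ 0.576 -0.145  0.01 ]]
s3 [[ 0.467 -0.222  0.01 ]]
reader [[0.597 0.151 0.05 ]]
loupe [[ 0.608 -0.003  0.   ]]
[[ 0.426  0.    -0.905]
 [ 0.905  0.     0.426]
 [ 0.    -1.    -0.   ]]
```

View pics/sc_crop.png

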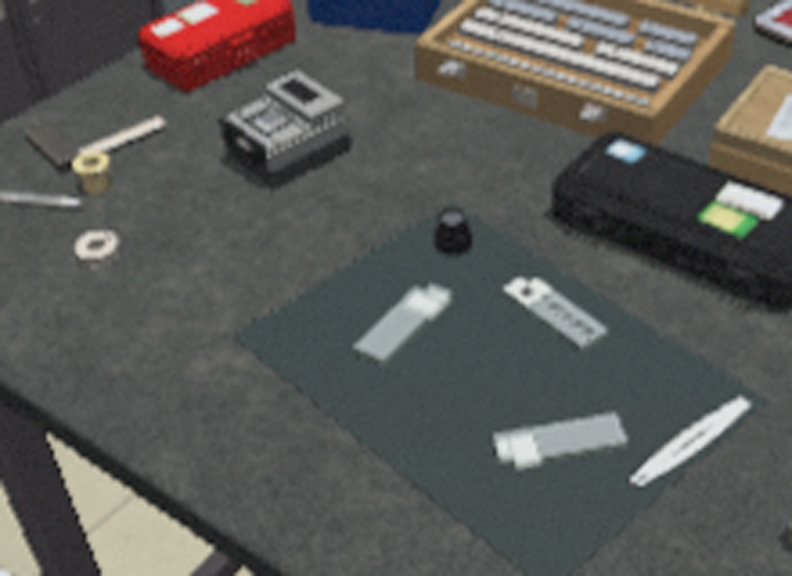

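```bash
python3 - <<'E'
from h import *
K,T=campose("scene")
f=lambda c:unproj((100+c[0]/3.6,100+c[1]/3.6),.01,K,T)[0]
a=f((595,335));b=f((520,287));d=b-a;print(a,b,d)
th=np.arctan2(d[1],d[0]);print(th)
best=None
for yaw in (th+np.pi/2,th-np.pi/2):
    Rm=down(yaw); c=(a+b)/2
    for z in (.2,):
        p=np.array([c[0],c[1],z])-Rm[:,2]*0.02
        s=bot.solve_ik(p,R2q(Rm)); print(yaw,p,s)
        if s is not None and (best is None or abs(s[5])<abs(best[2][5])): best=(p,R2q(Rm),s)
bot.move_pose(best[0],best[1])
im,(K,T)=wshot("pics/w1.png")
print(bot.read_clock(),bot.read_position())
print([(np.round(d["bbox"]).tolist(),round(d["confidence"],2)) for d in bot.search_frame("wrist","unread_scale_center")])
E
```

```text
[ 0.57550671 -0.1779726   0.01      ] [ 0.58668003 -0.09419442  0.01      ] [ 1.11733150e-02  8.37781831e-02 -1.11022302e-16]
1.4382108939330505
3.009007220727947 [ 0.58373732 -0.11625904  0.2       ] [-0.32056372  0.41468442 -0.08008452  1.07602739  0.         -1.75877461]
-0.1325854328618461 [ 0.57844942 -0.15590798  0.2       ] [-0.38643508  0.42195991 -0.06885085  1.07998557  0.          1.31694668]
3.5667 [ 0.57862049 -0.15496591  0.2000693 ]
[([235.0, 90.0, 37.0, 98.0], 0.57)]
```

View pics/w1.png

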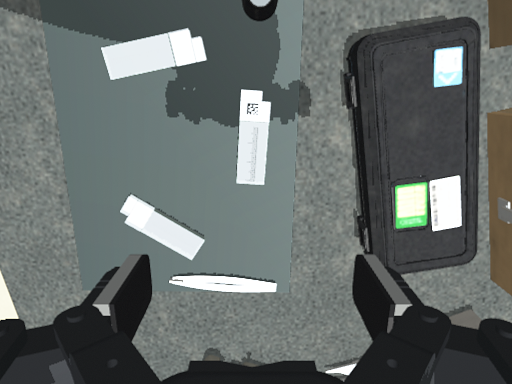

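```bash
cat >> h.py <<'E'
def topview(im,K,T,x0,x1,y0,y1,z,s=0.0005):
    # world top view: columns = world -y (left=+y)... rows: top=+x
    W=int((y1-y0)/s);H=int((x1-x0)/s)
    v,u=np.mgrid[0:H,0:W]; P=np.stack([x1-v*s,y1-u*s,np.full(u.shape,z)],-1).reshape(-1,3)
    m=proj(P,K,T).reshape(H,W,2).astype(np.float32)
    return cv2.remap(im,m[...,0],m[...,1],cv2.INTER_LINEAR)
E
python3 - <<'E'
from h import *
im=cv2.imread("pics/w1.png"); d=np.load("pics/w1.png.npz"); K,T=campose("wrist",(d["p"],d["q"]))
x0,x1,y0,y1=.52,.64,-.21,-.07; s=.0005
tv=topview(im,K,T,x0,x1,y0,y1,.01); 
g=tv.min(2); m=(g>140).astype(np.uint8); m=cv2.morphologyEx(m,cv2.MORPH_CLOSE,np.ones((15,15)))
cs,_=cv2.findContours(m,cv2.RETR_EXTERNAL,cv2.CHAIN_APPROX_NONE)
for c in sorted(cs,key=cv2.contourArea)[-2:]:
    r=cv2.minAreaRect(c); b=cv2.boxPoints(r); W=np.c_[x1-b[:,1]*s,y1-b[:,0]*s]
    print(cv2.contourArea(c),r,"\n",W.round(4),W.mean(0)); cv2.drawContours(tv,[b.astype(int)],0,(0,0,255),1)
cv2.imwrite("pics/tv1.png",cv2.resize(tv,None,fx=2.5,fy=2.5))
E
```

```text
26.5 ((238.5153045654297, 32.3646240234375), (15.264908790588379, 29.208181381225586), 82.40535736083984) 
 [[ 0.6266 -0.1815]
 [ 0.6286 -0.196 ]
 [ 0.621  -0.197 ]
 [ 0.6191 -0.1825]] [ 0.6238177  -0.18925767]
11444.0 ((121.94230651855469, 115.28845977783203), (195.3316650390625, 62.953277587890625), 11.309932708740234) 
 [[ 0.5765 -0.08  ]
 [ 0.6074 -0.0862]
 [ 0.5882 -0.1819]
 [ 0.5573 -0.1758]] [ 0.58235574 -0.13097116]
```

View pics/tv1.png

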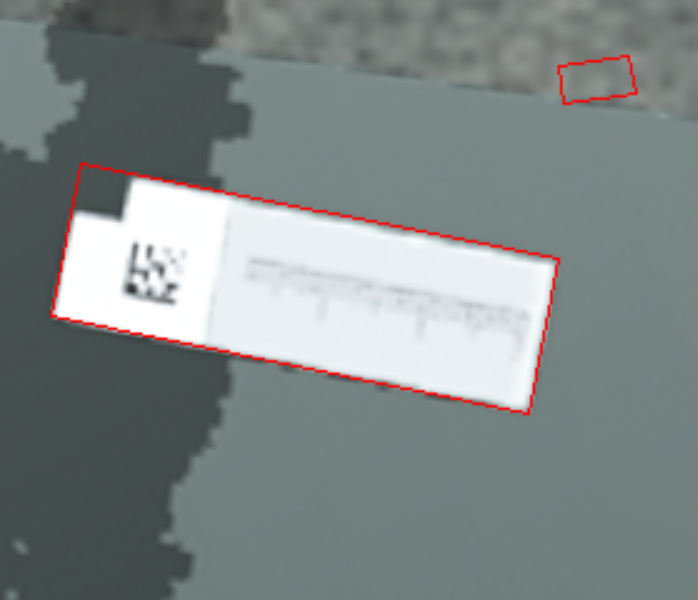

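```bash
python3 - <<'E'
from h import *
for yaw in (-.3,0,-.13-.3):
    Rm=down(yaw); p=np.array([.56,.13,.24]); print(bot.solve_ik(p,R2q(Rm)))
bot.move_pose(p,R2q(down(0.)))
im,(K,T)=wshot("pics/w2.png")
print(bot.read_clock(),bot.read_position())
print([(np.round(d["bbox"]).tolist(),round(d["confidence"],2)) for d in bot.search_frame("wrist","reader")])
E
```

```text
[ 0.0997261   0.35427568 -0.06738702  1.14913363  0.          1.97052242]
[ 0.0997261   0.35427568 -0.06738702  1.14913363  0.          1.67052242]
[ 0.0997261   0.35427568 -0.06738702  1.14913363  0.          2.10052242]
4.7833 [0.56029772 0.12873427 0.23970327]
[([256.0, 38.0, 116.0, 85.0], 0.69)]
```

View pics/w2.png

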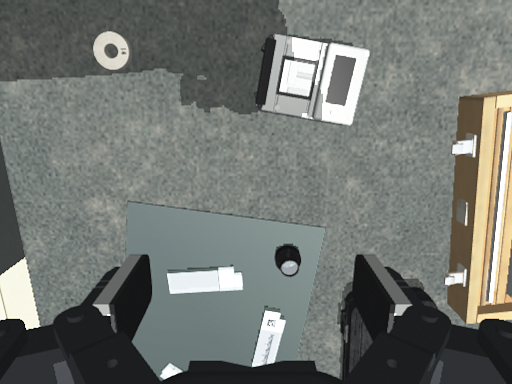

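```bash
python3 - <<'E'
from h import *
bot.move_pose([.585,.185,.19],R2q(down(0.)))
wshot("pics/w3.png")
bot.move_pose([.53,.20,.15],R2q(down(1.37)))
wshot("pics/w4.png")
print(bot.read_clock(),bot.read_position(),bot.read_joint_positions())
E
```

```text
6.55 [0.53063404 0.19970217 0.15067272] [ 2.29798267e-01  3.99111909e-01 -2.36277134e-01  9.34109081e-01
 -4.86436358e-05  4.31927702e-01]
```

View pics/w3.png

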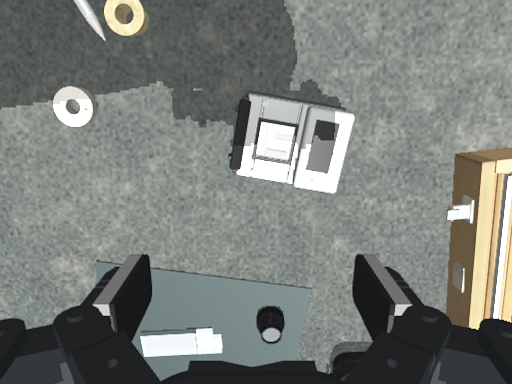

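View pics/w4.png

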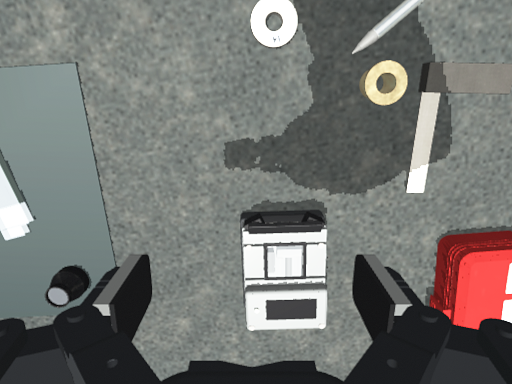

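```bash
python3 - <<'E'
import cv2
im=cv2.imread("pics/w4.png")[195:335,220:350]; cv2.imwrite("pics/w4c.png",cv2.resize(im,None,fx=4.2,fy=4.2,interpolation=cv2.INTER_CUBIC))
im=cv2.imread("pics/w3.png")[80:200,220:365]; cv2.imwrite("pics/w3c.png",cv2.resize(im,None,fx=5,fy=5,interpolation=cv2.INTER_CUBIC))
E
```

```text
(no output)
```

View pics/w4c.png

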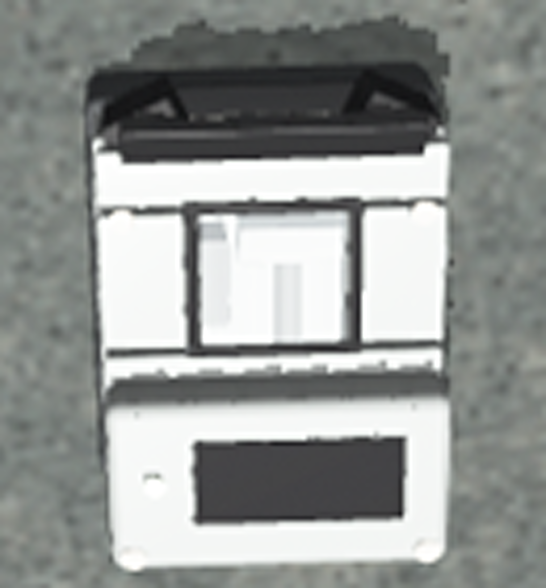

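View pics/w3c.png

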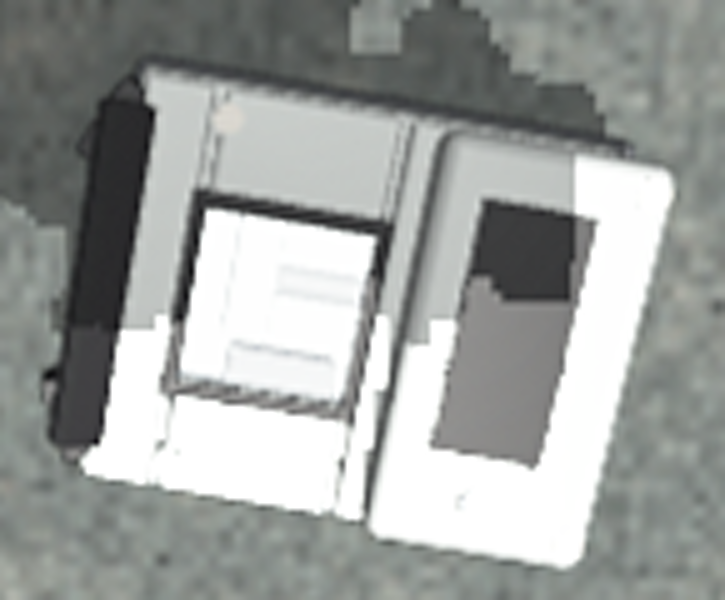

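```bash
python3 - <<'E'
from h import *
def P(n,off,f,pts,z):
    d=np.load(f"pics/{n}.png.npz"); K,T=campose("wrist",(d["p"],d["q"]))
    return unproj((np.array(pts)+.5)/f-.5+np.array(off),z,K,T)[:,:2]
print("w4"); 
A=P("w4",(220,195),4.2,[(97,145),(449,145),(104,370),(446,370)],.05); B=P("w4",(220,195),4.2,[(108,568),(445,562)],.059)
Wn=P("w4",(220,195),4.2,[(188,203),(358,203),(192,350),(358,348)],.05)
M=P("w4",(220,195),4.2,[(88,70),(440,66)],.05)
print(A.round(4),B.round(4),"win",Wn.round(4),Wn.mean(0),"frontedge",M)
print("w3")
A3=P("w3",(220,80),5,[(145,65),(82,472),(60,445),(103,100)],.05); B3=P("w3",(220,80),5,[(672,165),(578,572)],.059)
W3=P("w3",(220,80),5,[(202,195),(388,222),(170,388),(348,415)],.05)
print(A3.round(4),B3.round(4),"win",W3.round(4),W3.mean(0))
for a,b in [(A[0],A[1]),(A[2],A[3]),(B[0],B[1]),(B3[0],B3[1]),(A3[0],A3[1]),(Wn[0],Wn[1]),(Wn[2],Wn[3]),(W3[0],W3[2]),(W3[1],W3[3])]:
    d=b-a; print(np.linalg.norm(d).round(4), (np.degrees(np.arctan2(d[1],d[0]))%180).round(2)-90)
E
```

```text
w4
[[0.5662 0.1841]
 [0.5804 0.2529]
 [0.6164 0.1748]
 [0.6308 0.2452]] [[0.658  0.1671]
 [0.6709 0.2375]] win [[0.5823 0.1994]
 [0.5892 0.2331]
 [0.6155 0.1938]
 [0.622  0.2279]] [0.60223899 0.21357755] frontedge [[0.55030925 0.18566175]
 [0.5634059  0.25350944]]
w3
[[0.5811 0.256 ]
 [0.5693 0.1849]
 [0.5654 0.1899]
 [0.5739 0.2503]] [[0.6694 0.2399]
 [0.6587 0.1686]] win [[0.5909 0.2343]
 [0.6234 0.2297]
 [0.5854 0.2004]
 [0.6174 0.1955]] [0.60426432 0.21497914]
0.0703 -11.61
0.0718 -11.61
0.0716 -10.39
0.0721 -8.590000000000003
0.0721 -9.379999999999995
0.0344 -11.61
0.0347 -10.829999999999998
0.0344 -9.269999999999996
0.0347 -9.819999999999993
```

```bash
python3 - <<'E'
from h import *
th=1.373; c=np.array([.5824,-.1310]); d=np.array([np.cos(th),np.sin(th)])
g=c-0.015*d; q=R2q(down(th+np.pi/2))
print(bot.solve_ik([*g,.06],q))
bot.move_pose([*g,.12],q)
bot.set_gripper(0.5,40)
bot.move_linear([*g,.03],speed=.15)
wshot("pics/w5.png")
r=bot.move_linear([*g,-.006],speed=.02,until_force=3)
p=bot.read_position(); print(r,p,bot.read_ft_force(),bot.read_clock(),bot.read_gripper_width())
E
```

```text
[-0.36984517  0.54319871 -0.25748547  0.77011215  0.         -1.74284517]
False [ 0.57953021 -0.14573848 -0.00589538] [-0.77993987  0.11414955 -0.27935905] 11.675 0.49978059511154066
```

View pics/w5.png

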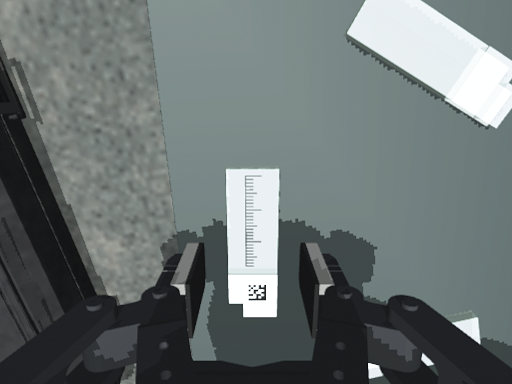

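```bash
python3 - <<'E'
from h import *
d=np.load("pics/w5.png.npz"); K,T=campose("wrist",(d["p"],d["q"])); print(d["p"])
g=np.array([.5824,-.131])-.015*np.array([np.cos(1.373),np.sin(1.373)])
dd=np.array([np.cos(1.373),np.sin(1.373)])
print(proj(np.array([[*g,.01],[*d["p"]],[*d["p"][:2],d["p"][2]+.019],[*(g-.033*dd),.01],[*(g+.063*dd),.01]]),K,T))
wshot("pics/w6.png")
E
```

```text
[ 0.58005289 -0.14596389  0.03066446]
[[252.40196987 222.84760238]
 [251.24937343 237.15494811]
 [251.18281257 253.5989519 ]
 [252.39382698 167.57295756]
 [252.41554154 314.97334391]]
```

View pics/w6.png

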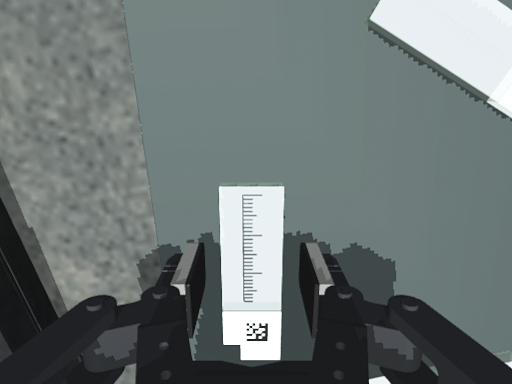

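```bash
python3 - <<'E'
from h import *
p=bot.read_position()
print(bot.read_ft_force())
r=bot.move_linear([p[0],p[1],-.02],speed=.015,until_force=3)
p=bot.read_position(); print(r,p,bot.read_ft_force(),bot.read_clock())
E
python3 -c "
import cv2
im=cv2.imread('pics/w6.png')[170:384,130:370]; cv2.imwrite('pics/w6c.png',cv2.resize(im,None,fx=2.7,fy=2.7,interpolation=2))"
```

```text
[-1.25686015 -0.72052036 -0.02577161]
False [ 0.57963565 -0.14580702 -0.01989926] [-0.11466646 -0.16866478 -0.55450388] 12.8083
```

View pics/w6c.png

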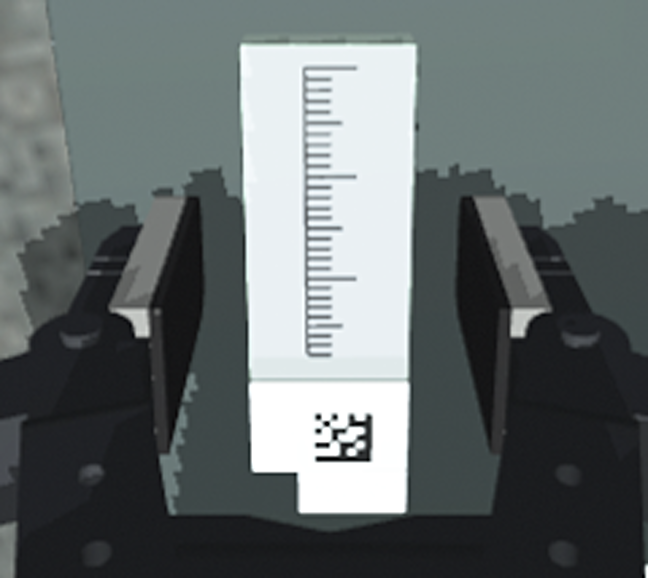

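```bash
python3 - <<'E'
from h import *
wshot("pics/w7.png")
im=bot.camera("side"); cv2.imwrite("pics/side1.png",cv2.resize(im[150:250,200:330,::-1],None,fx=6,fy=6,interpolation=2))
print(bot.read_ft_force(),bot.read_joint_efforts())
E
```

```text
[-0.58536741 -0.88776647  0.64358568] [-7.61748561e-04 -5.34526169e+01  1.95937675e+01  9.38494522e-04
 -1.36071167e-04  2.90505668e-06]
```

View pics/w7.png

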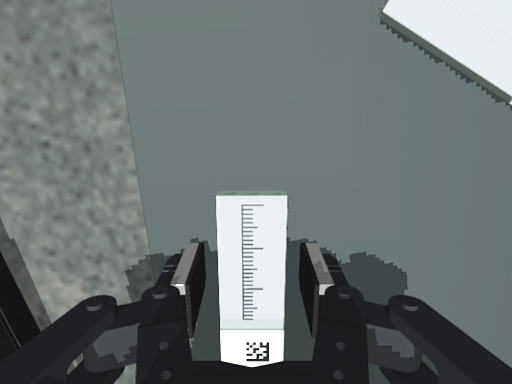

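View pics/side1.png

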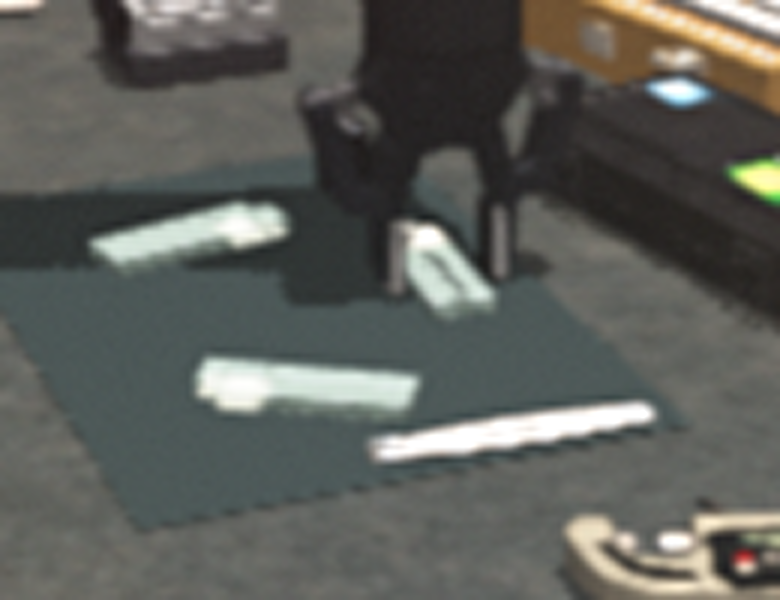

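```bash
python3 - <<'E'
from h import *
print(bot.grip_depth)
p=bot.read_position()
r=bot.move_linear([p[0],p[1],-.032],speed=.01,until_force=3)
p=bot.read_position(); print(r,p,bot.read_ft_force(),bot.read_clock())
wshot("pics/w8.png")
im=bot.camera("side"); cv2.imwrite("pics/side2.png",cv2.resize(im[170:220,240:305,::-1],None,fx=10,fy=10,interpolation=2))
E
```

```text
0.0187
True [ 0.57960766 -0.14580865 -0.02381219] [-0.21430237 -0.47564605  4.60263935] 13.4917
```

View pics/w8.png

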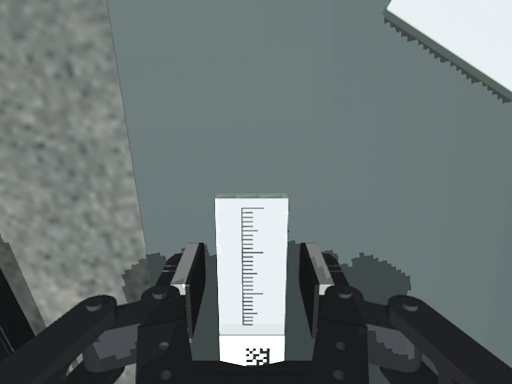

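View pics/side2.png

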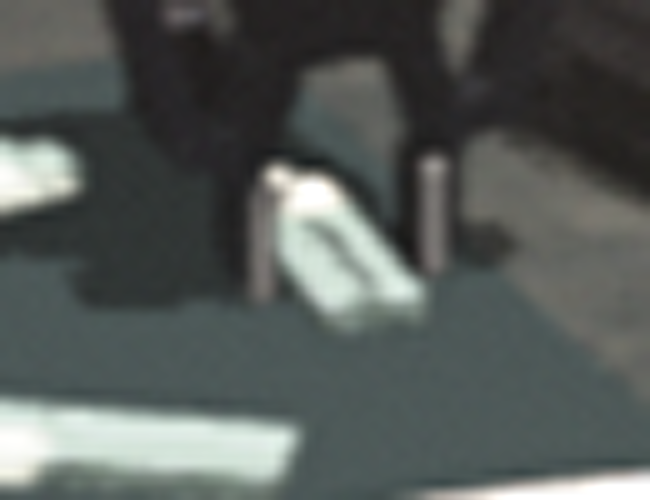

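```bash
python3 - <<'E'
from h import *
K,T=campose("side")
p=np.array([.5796,-.1458]); 
j=np.array([np.cos(2.944),np.sin(2.944)]); d=np.array([np.cos(1.373),np.sin(1.373)])
for z in (.002,.01,.02):
  for s in (1,-1):
    for w in (-.011,):
      print(z,s,((proj([[*(p+s*.024*j+w*d),z]],K,T)-[240,170]+.5)*10-.5).round(0), ((proj([[*(p+s*.024*j+w*d),z]],K,T))).round(1))
# case height: check via scene
print(bot.read_moment(), bot.read_ft_force())
E
```

```text
0.002 1 [[269. 306.]] [[266.5 200.1]]
0.002 -1 [[428. 283.]] [[282.3 197.8]]
0.01 1 [[269. 280.]] [[266.5 197.5]]
0.01 -1 [[428. 258.]] [[282.4 195.3]]
0.02 1 [[269. 248.]] [[266.4 194.3]]
0.02 -1 [[428. 226.]] [[282.4 192.1]]
[ 0.02506718  0.05679997 -0.00334839] [-1.33504185  0.62601106  6.58787518]
```

```bash
python3 - <<'E'
from h import *
p=bot.read_position()
bot.move_linear([p[0],p[1],p[2]+.003],speed=.03)
print(bot.read_position(),bot.read_ft_force())
bot.set_gripper(0.0,40)
print(bot.read_gripper_width(),bot.read_ft_force(),bot.read_position(),bot.read_clock())
wshot("pics/w9.png")
im=bot.camera("side"); cv2.imwrite("pics/side3.png",cv2.resize(im[170:220,240:305,::-1],None,fx=10,fy=10,interpolation=2))
E
```

```text
[ 0.57956682 -0.14574671 -0.02087462] [0.12804381 0.63087506 0.71176354]
0.33082520886056344 [-0.11915635 -0.40897187  2.07931302] [ 0.57962757 -0.14577784 -0.02080636] 14.1333
```

View pics/w9.png

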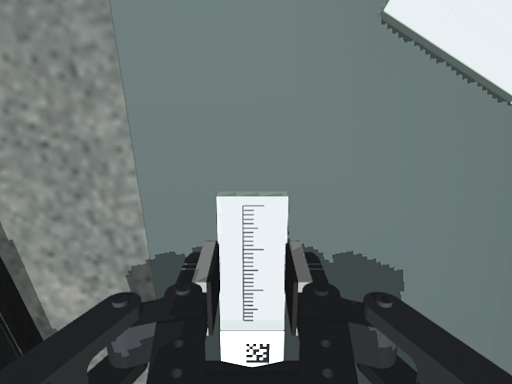

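View pics/side3.png

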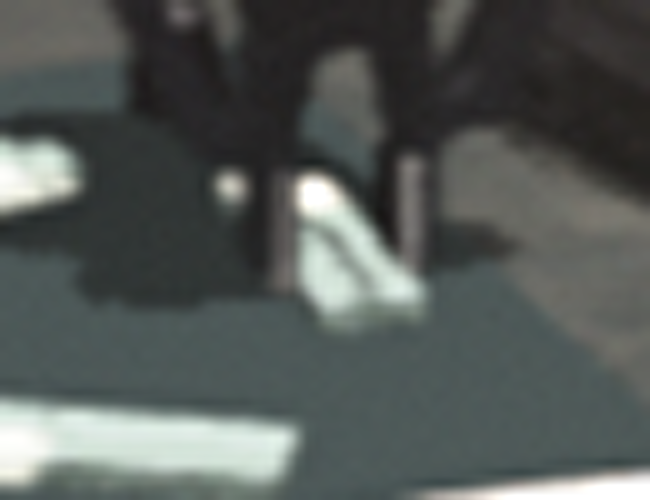

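```bash
python3 - <<'E'
from h import *
p=bot.read_position()
bot.move_linear([p[0],p[1],p[2]+.02],speed=.08)
bot.move_linear([p[0],p[1],p[2]+.10],speed=.2)
print(bot.read_gripper_width(),bot.read_ft_force(),bot.read_position(),bot.read_clock())
wshot("pics/w10.png")
im=bot.camera("side"); cv2.imwrite("pics/side4.png",cv2.resize(im[130:210,230:320,::-1],None,fx=8,fy=7,interpolation=2))
E
```

```text
0.33221856457119353 [ 0.17124673 -0.29715735 -1.63331165] [ 0.57919622 -0.14564218  0.07855527] 15.1833
```

View pics/w10.png

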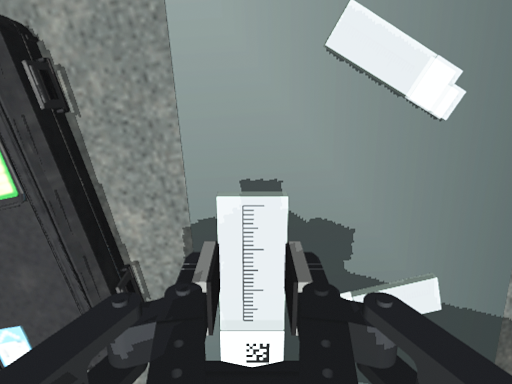

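View pics/side4.png

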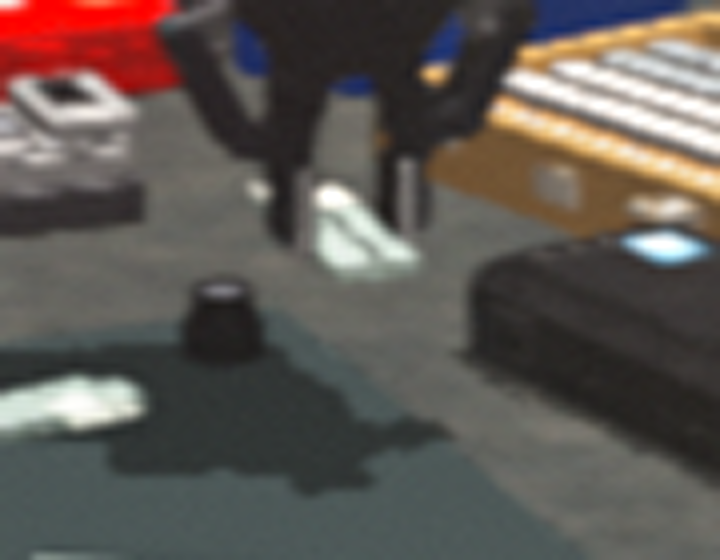

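```bash
python3 - <<'E'
from h import *
for n in ("w9","w10"):
    d=np.load(f"pics/{n}.png.npz"); K,T=campose("wrist",(d["p"],d["q"])); Rm=q2R(d["q"])
    z=d["p"][2]+.0308
    # clear-end corners, frosted line ends
    pts=[(217,196),(288.5,196),(220.5,330),(284.5,330)]
    P=unproj(pts,z,K,T)-d["p"]; print(n,(P@Rm).round(4))
im=cv2.imread("pics/w10.png")[180:384,150:360]; cv2.imwrite("pics/w10c.png",cv2.resize(im,None,fx=3.5,fy=2.9,interpolation=2))
E
```

```text
w9 [[-0.0141 -0.0308  0.0323]
 [ 0.0155 -0.0308  0.0323]
 [-0.0145 -0.0308 -0.0337]
 [ 0.0156 -0.0308 -0.0337]]
w10 [[-0.0141 -0.0308  0.0323]
 [ 0.0155 -0.0308  0.0323]
 [-0.0145 -0.0308 -0.0337]
 [ 0.0156 -0.0308 -0.0337]]
```

View pics/w10c.png

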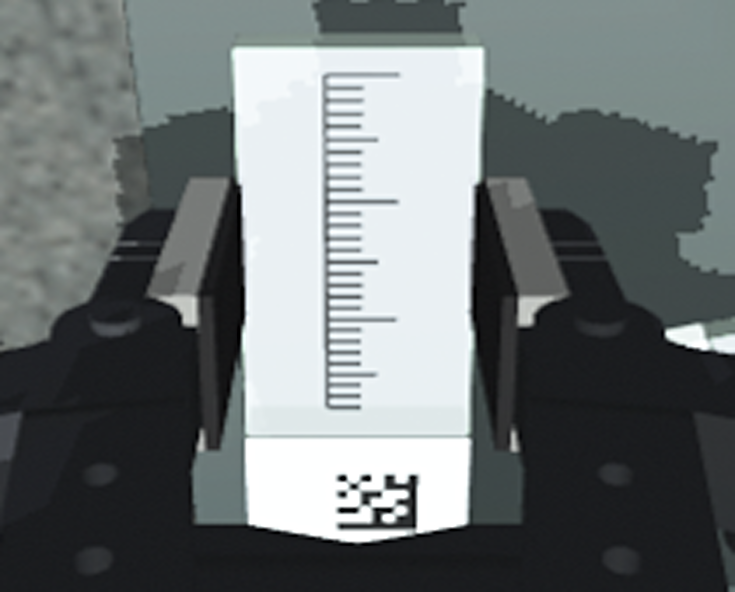

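```bash
cat >> h.py <<'E'
YAW=-.178
INTO=np.array([np.cos(YAW),np.sin(YAW)]); NRM=np.array([-np.sin(YAW),np.cos(YAW)])
QI=R2q(down(YAW+np.pi/2))
def tcp(s,l,zc): # s: frosted end coordinate along INTO ; l lateral; zc scale center height
    return [*((s-.0637)*INTO+l*NRM),zc-.0268]
E
python3 - <<'E'
from h import *
print(tcp(.5197-.012,.3165,.09),bot.solve_ik(tcp(.5197-.012,.3165,.09),QI))
bot.move_pose(tcp(.5197-.03,.3165,.10),QI)
bot.move_linear(tcp(.5197-.012,.3165,.036),speed=.15)
print(bot.read_gripper_width(),bot.read_ft_force(),bot.read_position(),tcp(.5197-.012,.3165,.036),bot.read_clock())
wshot("pics/w11.png")
im=cv2.imread("pics/w11.png"); cv2.imwrite("pics/w11c.png",cv2.resize(im[180:384,150:360],None,fx=3.5,fy=2.9,interpolation=2))
im=bot.camera("side"); cv2.imwrite("pics/side5.png",cv2.resize(im[120:190,190:280,::-1],None,fx=8,fy=8,interpolation=2))
im=bot.camera("scene"); cv2.imwrite("pics/scene5.png",cv2.resize(im[100:190,120:220,::-1],None,fx=7,fy=6.6,interpolation=2))
E
```

```text
[np.float64(0.4930246781214729), np.float64(0.23288391263292132), 0.06319999999999999] [ 0.30589528  0.45710656 -0.39979869  0.71389107  0.          0.48389528]
0.3313991805195038 [0.08322717 0.0334622  0.50706279] [0.49302797 0.23263649 0.0092727 ] [np.float64(0.4930246781214729), np.float64(0.23288391263292132), 0.009199999999999996] 17.8083
```

View pics/w11.png

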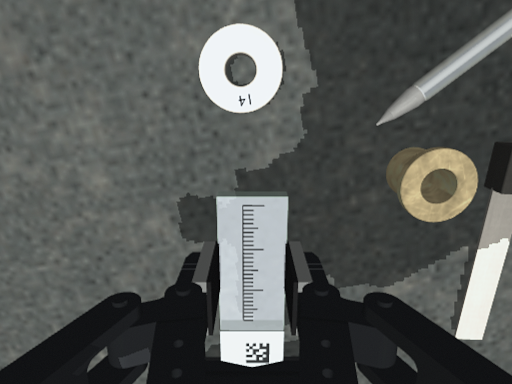

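View pics/side5.png

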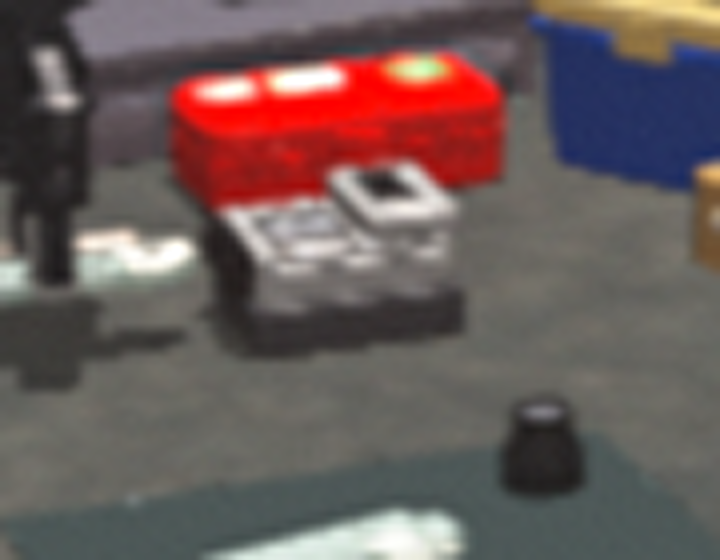

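View pics/scene5.png

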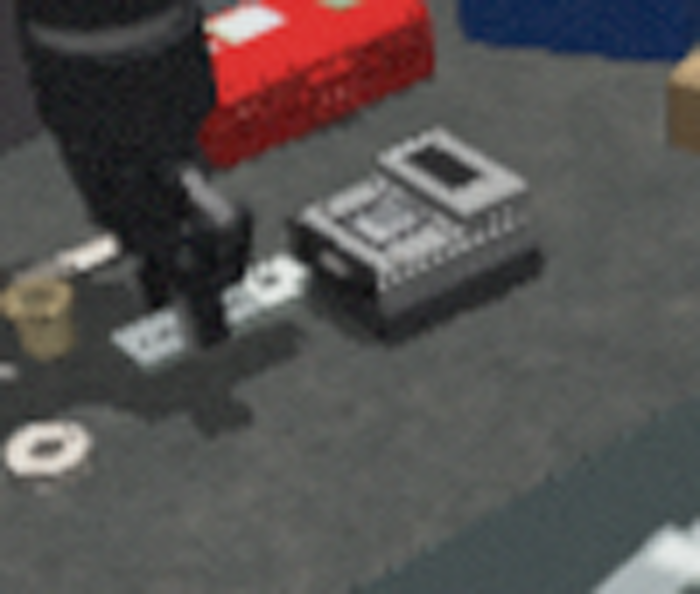

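```bash
python3 - <<'E'
from h import *
for n,o,fx,fy in (("scene",(120,100),7,6.6),("side",(190,120),8,8)):
    K,T=campose(n); im=cv2.imread(f"pics/{n}5.png")
    def dr(pts,col,closed=True):
        uv=(proj(np.array(pts),K,T)-o+.5)*[fx,fy]; cv2.polylines(im,[uv.round().astype(int)],closed,col,1)
    def pt(s,l,z): return [*(s*INTO+(l)*NRM),z]
    m=.5197; l=.3165
    dr([pt(m+.002,l+.039,.05),pt(m+.002,l-.039,.05),pt(m+.06,l-.039,.05),pt(m+.06,l+.039,.05)],(0,0,255))
    dr([pt(m,l+.0165,.03),pt(m,l-.0165,.03),pt(m,l-.0165,.041),pt(m,l+.0165,.041)],(0,255,255))
    s=m-.012
    dr([pt(s,l+.015,.04),pt(s,l-.015,.04),pt(s-.096,l-.015,.04),pt(s-.096,l+.015,.04)],(0,255,0))
    cv2.imwrite(f"pics/{n}5o.png",im)
E
```

```text
(no output)
```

View pics/scene5o.png

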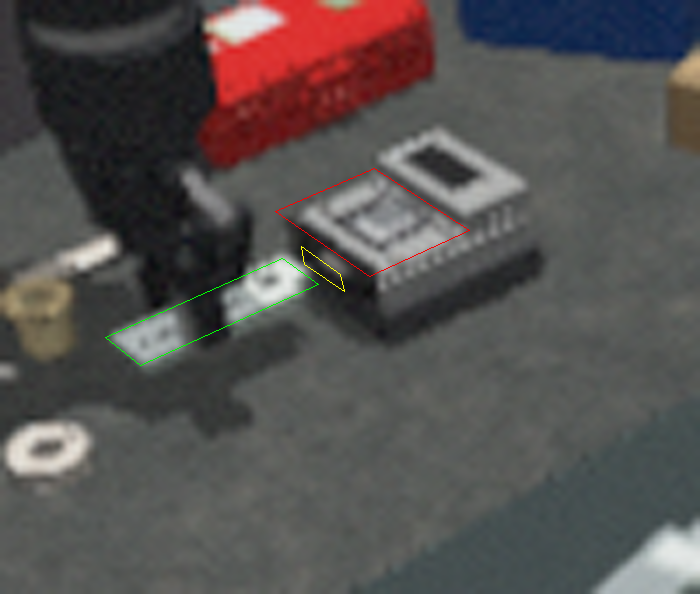

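View pics/side5o.png

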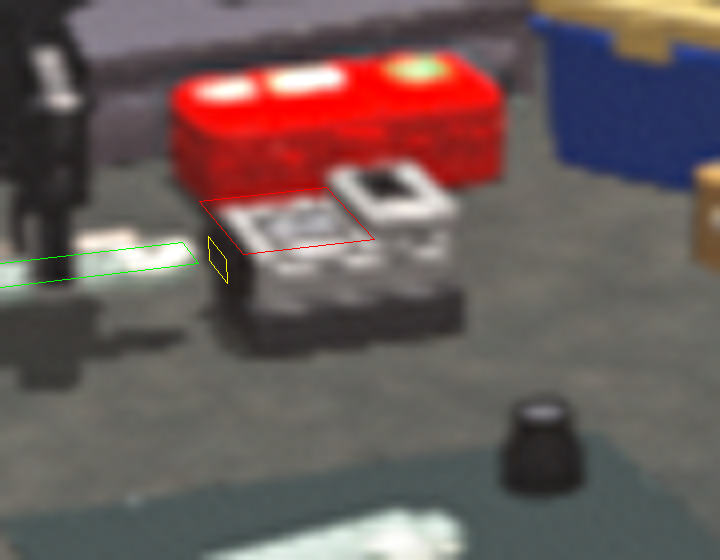

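```bash
python3 - <<'E'
from h import *
m=.5197;l=.3165
for ds,f in ((.005,5),(.015,6),(.022,6)):
    r=bot.move_linear(tcp(m+ds,l,.0358),speed=.04,until_force=f)
    p=bot.read_position(); F=bot.read_ft_force()
    print(ds,r,"s",(p[:2]@INTO+.0637-m).round(4),"l",(p[:2]@NRM-l).round(4),p[2].round(4),"F",(F[:2]@INTO).round(2),(F[:2]@NRM).round(2),F[2].round(2),bot.read_clock())
    if r: break
wshot("pics/w12.png")
im=bot.camera("scene"); cv2.imwrite("pics/scene6.png",cv2.resize(im[100:190,120:220,::-1],None,fx=7,fy=6.6,interpolation=2))
E
```

```text
0.005 False s 0.005 l -0.0001 0.0089 F -0.86 0.23 -0.17 18.5333
0.015 False s 0.0153 l -0.0 0.009 F -0.69 0.17 -0.74 18.9333
0.022 False s 0.0224 l 0.0001 0.0091 F 0.24 0.73 -0.19 19.2583
```

View pics/scene6.png

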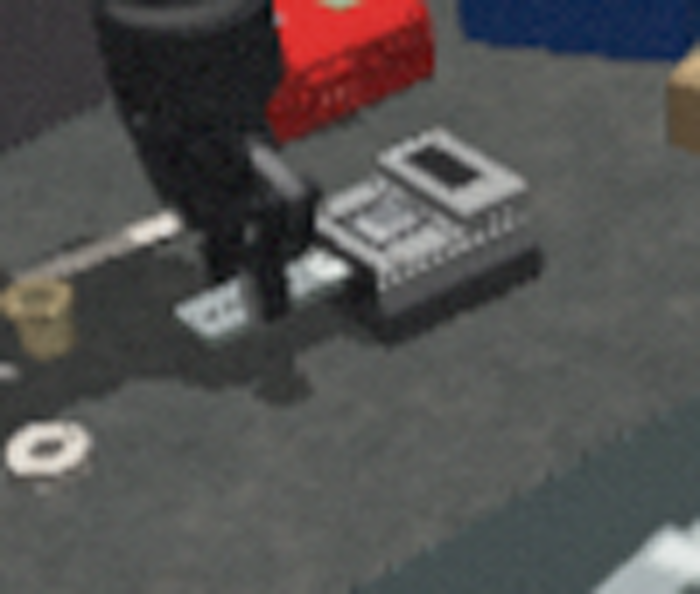

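View pics/w12.png

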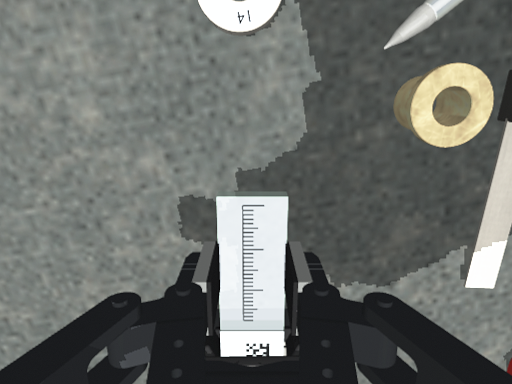

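```bash
python3 - <<'E'
from h import *
m=.5197;l=.3165
for ds in np.arange(.025,.0441,.003):
    r=bot.move_linear(tcp(m+ds,l,.0358),speed=.03,until_force=7)
    bot.wait(.1)
    p=bot.read_position(); F=bot.read_ft_force()
    print(round(ds,4),r,"s",(p[:2]@INTO+.0637-m).round(4),"l",(p[:2]@NRM-l).round(4),p[2].round(4),"F",(F[:2]@INTO).round(2),(F[:2]@NRM).round(2),F[2].round(2),bot.read_clock())
    if r or F[:2]@INTO<-7: break
wshot("pics/w13.png")
im=bot.camera("scene"); cv2.imwrite("pics/scene7.png",cv2.resize(im[100:190,120:220,::-1],None,fx=7,fy=6.6,interpolation=2))
E
```

```text
0.025 False s 0.0251 l 0.0 0.009 F -0.08 1.85 -0.3 19.7083
0.028 False s 0.0281 l -0.0 0.009 F 0.28 1.09 -0.4 20.0583
0.031 False s 0.0306 l -0.0 0.0088 F -1.73 1.3 -0.59 20.4083
0.034 False s 0.0338 l -0.0 0.0089 F -0.95 0.88 -0.51 20.7583
0.037 False s 0.0368 l -0.0 0.0089 F -3.34 0.79 -1.48 21.1083
0.04 False s 0.0398 l -0.0 0.0089 F -3.61 0.97 -1.36 21.4583
0.043 False s 0.0414 l -0.0001 0.0086 F -6.3 0.84 0.47 21.8083
```

View pics/w13.png

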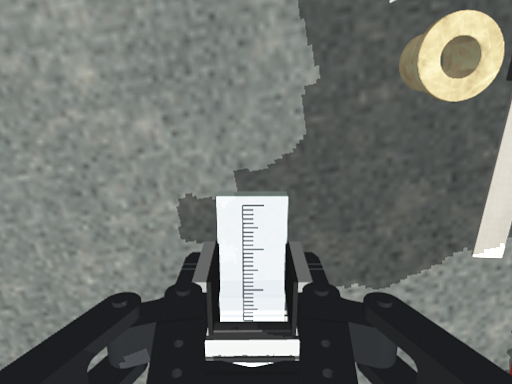

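View pics/scene7.png

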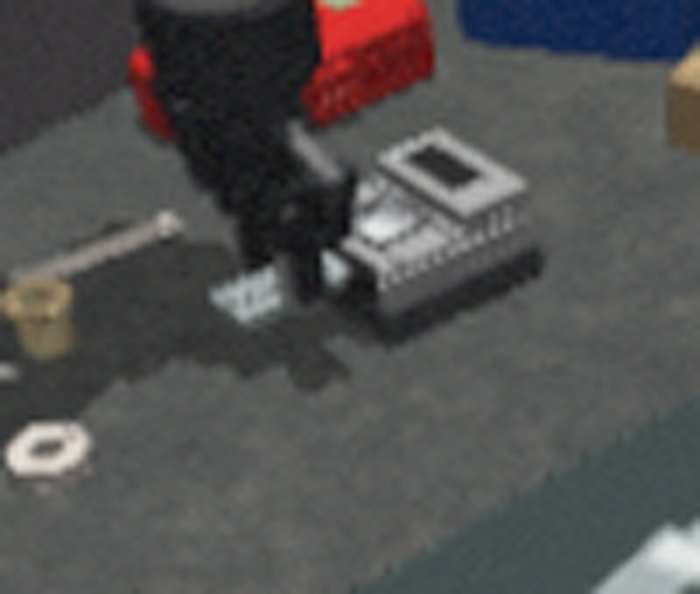

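```bash
python3 - <<'E'
from h import *
m=.5197
bot.wait(.5)
for _ in range(3):
    p=bot.read_position(); F=bot.read_ft_force(); print((p[:2]@INTO+.0637-m).round(4),(F[:2]@INTO).round(2),F[2].round(2),bot.read_gripper_width()); bot.wait(.1)
print(bot.read_clock()); bot.close_job()
E
```

```text
0.0414 -7.3 -0.46 0.33528220333467706
0.0414 -7.48 -0.25 0.33666068032169505
0.0414 -6.66 0.41 0.33558140846006423
22.7083
the job is handed in; nothing more can be done
```

I picked up the label-up scale, the one whose notch is at the right hand. I held it across its clear half, pushed it frosted end first into the reader until the stop bottomed, and handed the job in while still gripping and pushing (22.7 s on the robot's clock).

**Seating:** From first contact the resistance rose over about 12 mm of travel to about 4 N, as the spring should. The push then levelled off at about 7 N with the arm stopped, which fits the stop at its end and not a jam on the key. I could not read the stop's travel directly.

**Hold:** The gripper opening stayed at 0.33 to 0.34, and the wrist picture showed no slip or tilt.

**Checks that disagreed:**
- **Fingertips:** half open, they touched the mat about 26 mm behind the TCP, much more than the data suggest. I set the grasp height by contact and measured the scale in the hand afterwards.
- **Throat depth:** first contact and the end stop both came about 3 mm deeper than my camera estimate of the mouth.

**Bystanders:** the arm kept clear of the two read scales, the loupe and the ring gauge, but I did not measure their positions again at the end.

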